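Weigh the inkstone with ring weights

ROBOT

A 6-joint arm with a two-finger parallel gripper is mounted at the origin on the work surface. World frame = base frame: x ahead of the robot, y to its left, z up, the work surface at z = 0. Lengths are in m, angles in rad, forces in N, time in s.
With the tool pointing down it reaches from about 0.3 to 1 m from the base axis. Payload 5.1 kg.
Tool frame: the origin (TCP) lies on the centre line of the jaws, within the pads' length; the fingertips stand 19 mm ahead of it and the grasp point (between the pads) is the TCP; y points along the fingers, z is the direction in which the jaws open and shut, and the axes are right-handed (so a half turn about y gives the same grasp; the last joint's range is limited). The gripper opens to 95 mm and grips with 3 to 60 N. Pads are 20 mm wide; open, the fingers measure 119 mm over their backs; the gripper's body (75 mm by 180 mm) begins 59 mm behind the grasp point.
Start: joints at [1.08, 0.124, 1.65, -0, 1.367, -0.083], TCP at [0.258, 0.597, 0.195] pointing down, gripper open.
Joint ranges: [-2.61, 2.61], [-1.02, 2.33], [0.03, 2.71], [-1.35, 4.49], [0.32, 2.68], [-2.91, 2.91]. Speed limits (rad/s): [2.57, 2.57, 3.14, 3.14, 3.14, 3.14].

INTERFACE

Orientations are given as a unit quaternion [x, y, z, w].
In Python, from workcell import bot gives the robot as it stands.
- The arm moves only by the shell command python3 -m pendant 'ROWS' [FORCE]. ROWS is JSON, a list of rows, each a list of 5 numbers: the shift along the tool's x, y, z in mm, then the turn about the tool's y in rad, then the closure, from 0 (fully open) to 1 (shut). In form: [[dx, dy, dz, spin, jaw], ...]. A call has 1 to 20 rows; each row is the pose to reach, as a shift and turn from the pose commanded when the call began, along the tool's axes at that moment; what a row does not reach only later rows make up. A row lasts 1/12 s, in which the tool goes at most 41.7 mm and 7.16 degrees, less where a joint would pass 70% of its speed; a pose out of reach is approached as far as the arm can. A call with a gripper value outside its range is refused whole. The fingers move at their own pace and stop on an object; FORCE is the grip in N (left out, the last holds). Time passes only in rows, so rows that repeat a pose let the fingers close. It gives the time, the measured TCP pose, the force and the opening at its end, in the units of the state.
- bot.state(): the state, without advancing time (a new reading comes with each control period).
- bot.camera(name): name is "scene" or "top"; returns the picture (420x560x3 uint8, red, green, blue); there is no depth.
- bot.get_calibration(name): a dict with "fx", "fy", "cx", "cy" (pixels), "cam_to_world" (4x4, takes a point from camera to world coordinates). Camera axes: x right, y up, looking along -z (the intrinsics and any distortion apply to the point x, -y, -z); pixel columns grow to the right and rows downward; lengths in m; the calibration is good to about 2 mm. A picture is of the moment at which its call begins. get_calibration takes no time and is no camera call.
- bot.sign_off(): hands the job in, once; it reports no verdict.
The state is a dict: "clock": time; "joint_pos": joint angles; "dq": joint speeds; "effort": joint torques, N m; "ee_pos": TCP position; "orientation": TCP orientation; "force": force on the tool from outside, world axes, zero at the start; "torque": the same for the moment, N m; "finger_gap": finger opening in m.
Only numpy, scipy, OpenCV 4.12 (cv2) and the standard library are available. Lean on these libraries where they do the work, as an engineer would, in place of code of your own. Each camera call takes 0.05 s, during which the arm holds its last target. There are 200 camera calls.

TASK

Weigh the inkstone: thread ring weights onto the spindle of the balance's empty pan, one on top of another, until the beam comes level (to the nearest 50 g), then let go and leave it there, with the rings you do not need standing on the table clear of the balance. Go gently: feel each ring onto the spindle and never drop it or press on the balance with more than about 2.5 kg (25 N), keep the inkstone on its pan, and do not disturb the bottle, brush rest and paperweight.

Things in the scene. Friction and masses are not known exactly. Their poses are not given: they have to be found in the camera images.
- balance: Fixed equal-arm balance, grey base 110 x 200 x 22 mm, pivot 75 mm up, white scale plate and needle at the middle, up to 192 mm high. Origin: centre of the underside; y runs along the level beam towards the inkstone's pan, z up; weights' pan at -y. The pans are 140 mm from the pivot, always horizontal (parallel linkage), tops 110 mm above the table when level; nothing above them.
- beam (a joint): Beam tilt, rad: 0 level, positive when the inkstone's pan is lower, stops at +-0.24. Sprung and damped: off the stops it settles in about 1 s at 0.06 rad (8.4 mm at each pan) per 50 g of difference between the pans; 250 g on the spindle always brings it off the stop. It yields: 0.7 to 2.2 N pushes the raised empty pan down off its stop, about 6 N right down to the other.
- weight_seat (a point): Middle of the top of the weights' pan (steel disc, 84 mm diameter), axes as the balance's. The pan carries an upright steel spindle, 12 mm diameter, nearly square-edged, 62 mm tall, clamped firmly somewhere along a slot that runs along x: its axis is within 7 mm of this point in x, 0 in y. All rise and fall with the beam and shift up to 4 mm towards the pivot at full tilt.
- stone_seat (a point): Centre of the top of the inkstone's pan (plain steel disc of 100 mm diameter); z axis up.
- inkstone: Black round inkstone, 80 mm diameter, 24 mm high, lying on its pan from the start; between 275 and 425 g, weight unknown. Origin: centre of its underside.
- ring_250: Ring weight of 250 g: plain steel ring, 43.4 mm outside diameter, 24 mm high, with a 14 mm bore right through (1 mm wider all round than the spindle). Origin: centre of its underside; z along the bore. Stands flat on the table at the start. The four rings differ only in outside diameter (43.4, 34.8, 29.6, 23 mm for 250, 150, 100, 50 g).
- ring_150: Ring weight of 150 g: plain steel ring, 34.8 mm outside diameter, 24 mm high, with a 14 mm bore right through (1 mm wider all round than the spindle). Origin: centre of its underside; z along the bore. Stands flat on the table at the start. The four rings differ only in outside diameter (43.4, 34.8, 29.6, 23 mm for 250, 150, 100, 50 g).
- ring_100: Ring weight of 100 g: plain steel ring, 29.6 mm outside diameter, 24 mm high, with a 14 mm bore right through (1 mm wider all round than the spindle). Origin: centre of its underside; z along the bore. Stands flat on the table at the start. The four rings differ only in outside diameter (43.4, 34.8, 29.6, 23 mm for 250, 150, 100, 50 g).
- ring_50: Ring weight of 50 g: plain steel ring, 23 mm outside diameter, 24 mm high, with a 14 mm bore right through (1 mm wider all round than the spindle). Origin: centre of its underside; z along the bore. Stands flat on the table at the start. The four rings differ only in outside diameter (43.4, 34.8, 29.6, 23 mm for 250, 150, 100, 50 g).
- ink_bottle: Black closed ink bottle, 56 mm diameter, 120 mm high; origin at the centre of its underside. Leave it alone.
- brush_rest: White and blue ceramic brush rest, 30 x 130 mm, about 33 mm high; origin at the centre of its underside. Leave it alone.
- paperweight: Green glass bar paperweight, 40 x 150 x 22 mm; origin at the centre of its underside. Leave it alone.
Things that resemble listed ones, but are neither listed nor needed, are in the scene too. Leave any black look-alike of the ring_150 alone.

How it is judged:
At the end, for the whole second after the job is handed in: Beam at rest within 0.038 rad of level (about 32 g); inkstone flat on its pan within 20 mm of its middle; each ring either on the spindle (upright, middle within 9.5 mm in x and 2.5 mm in y of weight_seat, underside under 53 mm above it) or flat on the table over 90 mm from the spindle (value of joint beam between -0.038 and 0.038 rad and velocity of joint beam between -0.05 and 0.05 rad/s and horizontal distance between inkstone and stone_seat below 0.02 m and z of inkstone in the frame of stone_seat below 0.006 m and angle between inkstone's own z axis and vertical below 0.1 rad and ((x of ring_250 in the frame of weight_seat between -0.0095 and 0.0095 m and y of ring_250 in the frame of weight_seat between -0.0025 and 0.0025 m and z of ring_250 in the frame of weight_seat below 0.053 m and angle between ring_250's own z axis and vertical below 0.1 rad) or (height (world z) of ring_250 below 0.012 m and horizontal distance between ring_250 and weight_seat above 0.09 m and angle between ring_250's own z axis and vertical below 0.1 rad)) and ((x of ring_150 in the frame of weight_seat between -0.0095 and 0.0095 m and y of ring_150 in the frame of weight_seat between -0.0025 and 0.0025 m and z of ring_150 in the frame of weight_seat below 0.053 m and angle between ring_150's own z axis and vertical below 0.1 rad) or (height (world z) of ring_150 below 0.012 m and horizontal distance between ring_150 and weight_seat above 0.09 m and angle between ring_150's own z axis and vertical below 0.1 rad)) and ((x of ring_100 in the frame of weight_seat between -0.0095 and 0.0095 m and y of ring_100 in the frame of weight_seat between -0.0025 and 0.0025 m and z of ring_100 in the frame of weight_seat below 0.053 m and angle between ring_100's own z axis and vertical below 0.1 rad) or (height (world z) of ring_100 below 0.012 m and horizontal distance between ring_100 and weight_seat above 0.09 m and angle between ring_100's own z axis and vertical below 0.1 rad)) and ((x of ring_50 in the frame of weight_seat between -0.0095 and 0.0095 m and y of ring_50 in the frame of weight_seat between -0.0025 and 0.0025 m and z of ring_50 in the frame of weight_seat below 0.053 m and angle between ring_50's own z axis and vertical below 0.1 rad) or (height (world z) of ring_50 below 0.012 m and horizontal distance between ring_50 and weight_seat above 0.09 m and angle between ring_50's own z axis and vertical below 0.1 rad)) and linear speed of each of ring_250, ring_150, ring_100, ring_50 below 0.03 m/s); the robot touches nothing.
It fails at once if the weights' pan or its spindle is pressed or struck with more than 25 N (contact force between weight_pan and anything else above 25 N).
It fails at once if the robot pushes the balance with more than 25 N (contact force between any of the arm, the fingers and balance above 25 N).
It fails at once if the inkstone is shifted off its pan or handled (horizontal distance between inkstone and stone_seat above 0.025 m or contact force between the fingers and inkstone above 1 N).
It fails at once if the bottle, brush rest or paperweight is disturbed (shifted 30 mm or tipped) (distance of any of ink_bottle, brush_rest, paperweight from where it was at the start of the episode above 0.03 m or angle between any of ink_bottle, brush_rest, paperweight's own z axis and vertical above 0.3 rad).
It also fails if it takes over 72 s, if anything falls off the work surface, if the arm or the gripper's body presses on something with over 40 N, if the wrist force passes 120 N, or if a joint passes its speed limit or range.

## Working session

There is one attempt and no reset: what is moved stays moved. The work goes in short steps, Python scripts to look and compute and a shell command to move; the robot and the scene stay as the last step left them, time stands still between calls to the robot, and variables do not carry over. Pictures are saved under pics/ and viewed, about 8 in all and at most 12, crops included, and the job is handed in when it is done.

```bash
mkdir -p pics && ls && cat > h.py <<'E'
import numpy as np, cv2
from workcell import bot
def snap(n,f):
    im=bot.camera(n); cv2.imwrite('pics/'+f+'.png',im[:,:,::-1]); return im
def ray(n,u,v):
    c=bot.get_calibration(n); T=np.array(c['cam_to_world'])
    d=np.array([(u-c['cx'])/c['fx'],-(v-c['cy'])/c['fy'],-1.]); return T[:3,3],T[:3,:3]@d
def onz(n,u,v,z):
    o,d=ray(n,u,v); return o+d*(z-o[2])/d[2]
def proj(n,p):
    c=bot.get_calibration(n); T=np.linalg.inv(np.array(c['cam_to_world'])); q=T[:3,:3]@np.array(p)+T[:3,3]
    return np.array([c['cx']+c['fx']*q[0]/-q[2], c['cy']-c['fy']*q[1]/-q[2]])
E
python3 - <<'E'
from h import *
a=snap('top','top0'); b=snap('scene','scene0')
for n in('top','scene'):
    print(n,{k:np.round(v,3).tolist() for k,v in bot.get_calibration(n).items() if not isinstance(v,str)})
s=bot.state(); print(s)
from scipy.spatial.transform import Rotation as R
print(R.from_quat(s['orientation']).as_matrix().round(3))
E
```

```text
pics
top {'fx': 424.504, 'fy': 424.504, 'cx': 279.759, 'cy': 210.783, 'cam_to_world': [[0.028, 0.993, -0.111, 0.481], [-0.999, 0.032, 0.038, 0.001], [0.042, 0.11, 0.993, 0.914], [0.0, 0.0, 0.0, 1.0]]}
scene {'fx': 443.122, 'fy': 443.122, 'cx': 279.376, 'cy': 209.611, 'cam_to_world': [[-0.177, -0.741, 0.648, 1.26], [0.984, -0.133, 0.117, 0.116], [-0.0, 0.658, 0.753, 0.89], [0.0, 0.0, 0.0, 1.0]]}
{'clock': 0.1, 'joint_pos': array([ 1.08040161e+00,  1.24448841e-01,  1.65154945e+00,  5.46184333e-06,
        1.36749022e+00, -8.26000537e-02]), 'dq': array([-3.39310801e-05, -5.69504728e-04, -3.32574195e-03,  1.12861453e-05,
       -1.08108121e-04,  5.86789103e-04]), 'effort': array([ 9.42388178e-04, -4.18880439e+01, -3.61098433e+01,  7.78126088e-02,
        4.61113220e-02, -4.65544395e-05]), 'ee_pos': array([0.2575121 , 0.59613721, 0.19409711]), 'orientation': array([ 0.693101  , -0.14337181,  0.14298934, -0.69181614]), 'force': array([-0.02341081,  0.00755906,  0.15842127]), 'torque': array([ 0.02626975,  0.01781725, -0.01162413]), 'finger_gap': 0.0949602555763305}
[[ 0.918 -0.001  0.397]
 [-0.397 -0.002  0.918]
 [-0.    -1.    -0.002]]
```

View pics/top0.png

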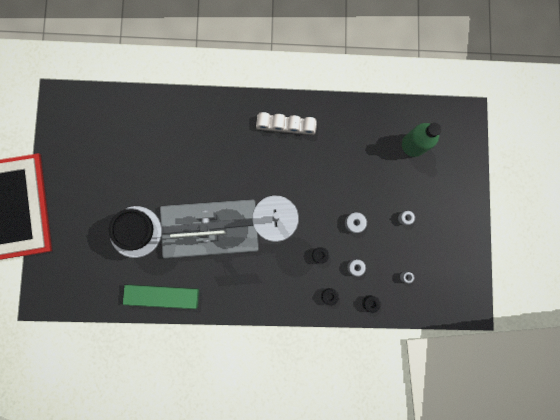

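View pics/scene0.png

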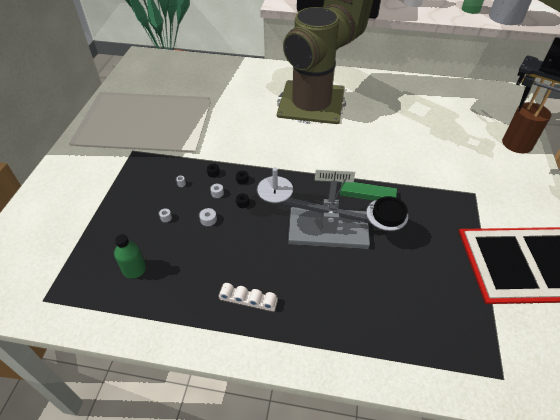

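Top view: the silver rings are near (356,223), (357,268), (407,218) and (408,278). The black look-alikes are at (319,255), (329,297) and (371,304), and I'll leave them alone. The weights' pan with its spindle is at (276,219) and the inkstone at (132,230). The bottle (425,140), brush rest (287,124) and paperweight (160,297) are clear. Next I'll measure the ring sizes and positions in both views, with one close crop.

```bash
python3 - <<'E'
from h import *
t=cv2.imread('pics/top0.png'); s=cv2.imread('pics/scene0.png')
def blobs(im,n,x0,x1,y0,y1,z):
    g=cv2.cvtColor(im,cv2.COLOR_BGR2GRAY); m=np.zeros_like(g); m[y0:y1,x0:x1]=(g[y0:y1,x0:x1]>95)*255
    cs,_=cv2.findContours(m,cv2.RETR_EXTERNAL,cv2.CHAIN_APPROX_NONE)
    for c in cs:
        if cv2.contourArea(c)<30: continue
        (u,v),r=cv2.minEnclosingCircle(c)
        p=onz(n,u,v,z); q=onz(n,u+r,v,z)
        print(n,round(u,1),round(v,1),'r',round(r,1),'diam mm',round(2000*np.linalg.norm(p-q),1),'xy',p.round(4))
blobs(t,'top',330,430,195,295,.024); blobs(s,'scene',150,240,165,235,.024)
# base yellowish plate corners & pan
g=cv2.cvtColor(t,cv2.COLOR_BGR2GRAY)
m=np.zeros_like(g); m[190:248,254:302]=(g[190:248,254:302]>120)*255
c=max(cv2.findContours(m,0,1)[0],key=cv2.contourArea); e=cv2.minEnclosingCircle(c); print('pan',e,onz('top',*e[0],.143))
for u,v in((162,207),(256,201),(258,249),(164,257)): print('base',onz('top',u,v,.022).round(3))
a=cv2.resize(t[190:320,250:430],None,fx=3.2,fy=3.2,interpolation=cv2.INTER_CUBIC)
b=cv2.resize(s[150:230,150:300],None,fx=3.84,fy=3.84,interpolation=cv2.INTER_CUBIC)[:,:576]
h=184; cv2.imwrite('pics/crop1.png',np.vstack([a[:, :576],b[:h]]))
E
```

```text
top 408.5 277.0 r 5.6 diam mm 23.8 xy [ 0.4495 -0.3082  0.024 ]
top 357.2 267.4 r 8.5 diam mm 36.0 xy [ 0.4667 -0.1993  0.024 ]
top 356.4 221.9 r 10.4 diam mm 44.7 xy [ 0.5624 -0.197   0.024 ]
top 407.8 217.1 r 7.2 diam mm 31.2 xy [ 0.576  -0.3075  0.024 ]
scene 207.2 216.2 r 9.2 diam mm 47.3 xy [ 0.5693 -0.196   0.024 ]
scene 164.7 214.7 r 6.8 diam mm 35.0 xy [ 0.5837 -0.305   0.024 ]
scene 216.3 190.2 r 7.2 diam mm 38.9 xy [ 0.476  -0.1979  0.024 ]
scene 180.5 180.5 r 5.7 diam mm 31.4 xy [ 0.4578 -0.3048  0.024 ]
pan ((271.2772521972656, 223.33412170410156), 29.301584243774414) [ 0.54403377 -0.01421827  0.143     ]
base [0.581 0.213 0.022]
base [0.6   0.017 0.022]
base [0.499 0.01  0.022]
base [0.477 0.203 0.022]
```

View pics/crop1.png

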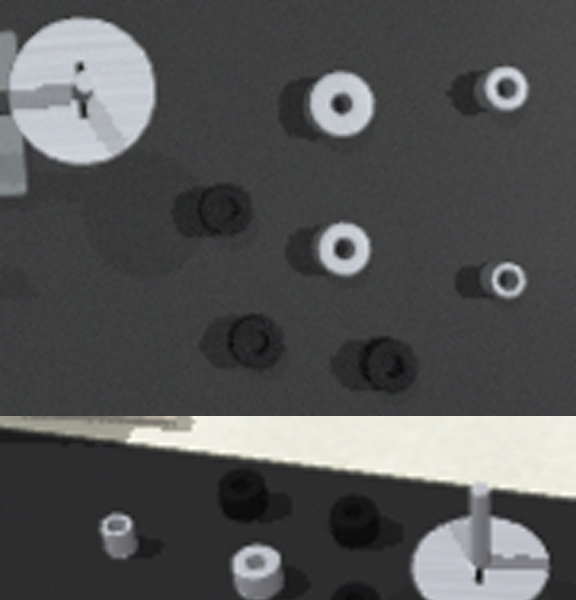

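The diameters measured from the top view are 44.7, 36.0, 31.2 and 23.8 mm. They match the 250 g (356,222), 150 g (357,267), 100 g (408,217) and 50 g (408,277) rings, and the crop confirms them as silver. A 275–425 g stone means 250 g plus one more ring, so the 250 goes on first, with the jaws opening along the balance's x. I'm moving above it, high enough to clear the balance.

```bash
python3 -m pendant '[[0,-40,0,0,0],[0,-65,0,0,0],[30,-65,-30,0.1,0],[596,-65,-608,1.058,0],[596,-65,-608,1.058,0],[596,-65,-608,1.058,0],[596,-65,-608,1.058,0],[596,-65,-608,1.058,0],[596,-65,-608,1.058,0],[596,-65,-608,1.058,0],[596,-65,-608,1.058,0],[596,-65,-608,1.058,0],[596,-65,-608,1.058,0],[596,-65,-608,1.058,0],[596,-65,-608,1.058,0],[596,-65,-608,1.058,0],[596,-65,-608,1.058,0],[596,-65,-608,1.058,0],[596,-65,-608,1.058,0],[596,-65,-608,1.058,0]]' 12
python3 -m pendant '[[0,0,0,0,0.2]]'
python3 - <<'E'
from h import *
from scipy.spatial.transform import Rotation as R
s=bot.state(); print(s['clock'],s['ee_pos'],s['joint_pos'].round(2)); print(R.from_quat(s['orientation']).as_matrix().round(3))
E
```

```text
clock: 1.77
ee_pos: [0.5274, -0.1053, 0.2598]
orientation: [0.525, -0.473, 0.473, -0.525]
force: [0.1, 0.2, 0.1]
finger_gap: 0.0953
clock: 1.85
ee_pos: [0.5283, -0.109, 0.2591]
orientation: [0.525, -0.475, 0.475, -0.523]
force: [-1.1, 0.6, -0.6]
finger_gap: 0.092
1.85 [ 0.52828811 -0.10902074  0.25905164] [-0.3  -0.15  1.82 -0.    1.48 -0.4 ]
[[ 0.099 -0.001  0.995]
 [-0.995 -0.002  0.099]
 [ 0.002 -1.    -0.002]]
```

```bash
python3 -m pendant '[[30,0,9,0,0.25],[62,20,18,0,0.3],[92,60,26,0,0.35],[92,100,26,0,0.35],[92,130,26,0,0.35],[92,160,26,0,0.35],[92,160,26,0,0.35],[92,160,26,0,0.35]]'
python3 - <<'E'
from h import *
a=bot.camera('top'); b=bot.camera('scene')
cv2.imwrite('pics/g1.png',np.hstack([cv2.resize(a[170:300,290:420],(400,400),interpolation=2),cv2.resize(b[150:280,140:270],(400,400),interpolation=2)])[:,:,::-1])
print(bot.state()['ee_pos'])
E
```

```text
clock: 2.52
ee_pos: [0.5613, -0.191, 0.0981]
orientation: [0.526, -0.475, 0.471, -0.525]
force: [0.8, 0.3, 0.8]
finger_gap: 0.0619
[ 0.56434388 -0.19231203  0.10278224]
```

View pics/g1.png

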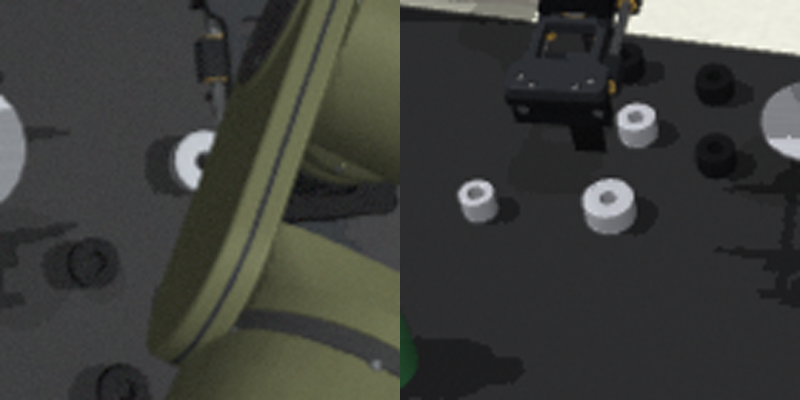

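The left half (top view) has the arm covering most of the ring. In the right half (scene view) the open fingers hang above and behind the 250 ring at crop (608,205), with its neighbours clear. I'm descending and gripping.

```bash
python3 -m pendant '[[6,30,-1,0,0.35],[6,55,-1,0,0.35],[6,70,-1,0,0.35],[6,74,-1,0,0.35],[6,74,-1,0,0.35]]' && python3 -m pendant '[[0,0,0,0,0.7],[0,0,0,0,0.7],[0,0,0,0,0.7],[0,0,0,0,0.7]]' 15
```

```text
clock: 3.03
ee_pos: [0.5634, -0.1982, 0.0276]
orientation: [-0.525, 0.472, -0.474, 0.526]
force: [0.0, 0.3, -0.1]
finger_gap: 0.062
clock: 3.37
ee_pos: [0.5635, -0.1984, 0.0279]
orientation: [-0.525, 0.472, -0.474, 0.526]
force: [-1.1, -0.4, -0.0]
finger_gap: 0.0406
```

```bash
python3 -m pendant '[[0,0,0,0,0.7],[0,-20,0,0,0.7],[0,-50,0,0,0.7],[0,-90,0,0,0.7],[0,-90,0,0,0.7],[0,-90,0,0,0.7]]'
python3 - <<'E'
from h import *
a=bot.camera('top'); b=bot.camera('scene'); 
cv2.imwrite('pics/g2.png',np.hstack([cv2.resize(a[170:300,290:420],(400,400),interpolation=2),cv2.resize(b[150:280,140:270],(400,400),interpolation=2)])[:,:,::-1])
E
```

```text
clock: 3.87
ee_pos: [0.5649, -0.1991, 0.1204]
orientation: [-0.525, 0.471, -0.476, 0.526]
force: [-0.3, -0.3, 0.4]
finger_gap: 0.0283
```

View pics/g2.png

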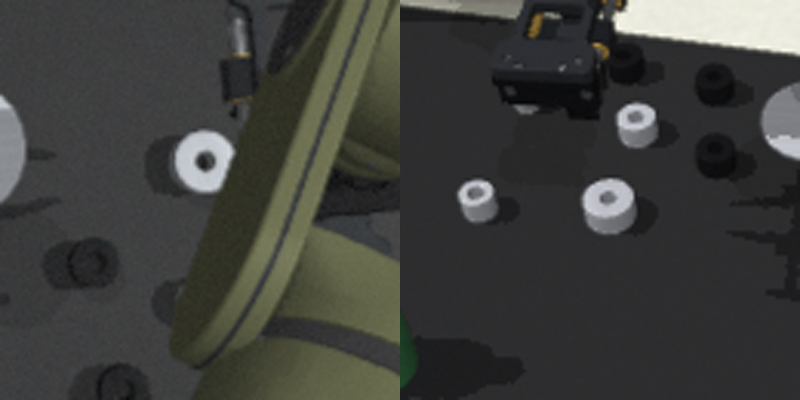

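```bash
python3 - <<'E'
from h import *
s=bot.state(); p=s['ee_pos']; print(p)
for n in('top','scene'):
    print(n,'tcp',proj(n,p).round(1),'tip',proj(n,p-[0,0,.019]).round(1),'body',proj(n,p+[0,0,.059]).round(1),'ring',proj(n,[.563,-.198,.024]).round(1),'base',proj(n,[0,0,0]).round(1))
    c=bot.get_calibration(n); print([k for k in c])
t=cv2.imread('pics/top0.png')
print('corner map', [onz('top',*q,0).round(3) for q in((40,80),(487,98),(493,328),(20,320))])
print('corner scene', [onz('scene',*q,0).round(3) for q in((133,152),(475,194),(503,377),(45,300))])
E
```

```text
[ 0.5622493  -0.19790002  0.11596864]
top tcp [367.6 217.9] tip [365.2 218.8] body [375.8 214.8] ring [356.9 221.6] base [254.6 498.2]
['fx', 'fy', 'cx', 'cy', 'cam_to_world']
scene tcp [202.6 189.3] tip [203.6 194.6] body [199.3 171.6] ring [207.2 214.2] base [311.4 102.3]
['fx', 'fy', 'cx', 'cy', 'cam_to_world']
corner map [array([0.855, 0.499, 0.   ]), array([ 0.858, -0.5  ,  0.   ]), array([ 0.345, -0.5  ,  0.   ]), array([0.34 , 0.494, 0.   ])]
corner scene [array([ 0.345, -0.496,  0.   ]), array([0.343, 0.498, 0.   ]), array([0.854, 0.498, 0.   ]), array([ 0.855, -0.496,  0.   ])]
```

```bash
python3 - <<'E'
from h import *
s=bot.state(); p=s['ee_pos']; print(p,s['finger_gap'])
out=[]
for n,(u0,v0) in(('top',(310,130)),('scene',(140,90))):
    im=bot.camera(n)[v0:v0+130,u0:u0+130,::-1]; im=cv2.resize(im,(400,400),interpolation=2).copy()
    for d,c in(((0,0,0),(0,0,255)),((0,0,-.019),(0,255,0)),((.0,.0,.059),(255,0,0)),((.09,.009,.059),(255,255,0)),((-.09,-.009,.059),(255,255,0))):
        q=(proj(n,p+np.array(d))-[u0,v0])*400/130; cv2.circle(im,tuple(int(x) for x in q),3,c,-1)
    out.append(im)
cv2.imwrite('pics/g3.png',np.hstack(out))
E
```

```text
[ 0.5622493  -0.19790002  0.11596864] 0.028659406017931786
```

View pics/g3.png

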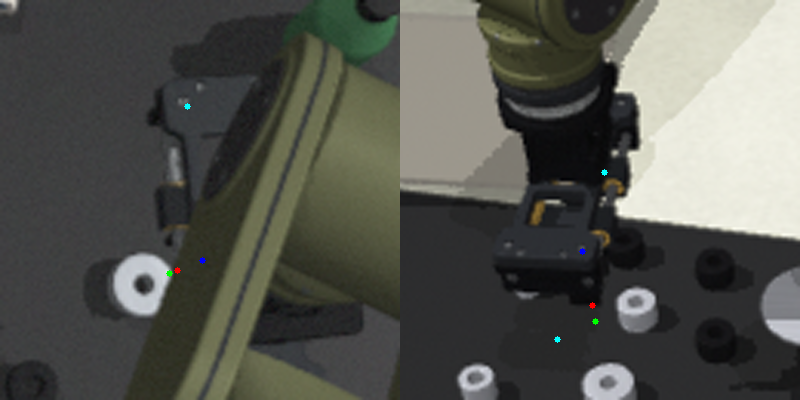

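```bash
python3 - <<'E'
from h import *
def tri(a,b):
    o1,d1=ray('top',*a); o2,d2=ray('scene',*b); s=np.linalg.lstsq(np.c_[d1,-d2],o2-o1,rcond=None)[0]
    p,q=o1+s[0]*d1,o2+s[1]*d2; return ((p+q)/2).round(3),round(1e3*np.linalg.norm(p-q),1)
T=lambda c:(310+c[0]*.325,130+c[1]*.325); S=lambda c:(140+(c[0]-400)*.325,90+c[1]*.325)
for a in((172,185),(178,230)):
    for b in((613,187),(600,238)): print(a,b,tri(T(a),S(b)))
for z in(.10,.175,.235): print(z,'body edge',onz('scene',*S((550,288)),z).round(3),'finger end',onz('scene',*S((585,303)),z).round(3),'top body',onz('top',*T((205,78)),z).round(3))
E
```

```text
(172, 185) (613, 187) (array([ 0.59 , -0.156,  0.269]), np.float64(2.5))
(172, 185) (600, 238) (array([ 0.597, -0.167,  0.226]), np.float64(0.4))
(178, 230) (613, 187) (array([ 0.569, -0.164,  0.251]), np.float64(2.1))
(178, 230) (600, 238) (array([ 0.576, -0.176,  0.205]), np.float64(0.1))
0.1 body edge [ 0.535 -0.244  0.1  ] finger end [ 0.546 -0.211  0.1  ] top body [ 0.689 -0.219  0.1  ]
0.175 body edge [ 0.604 -0.21   0.175] finger end [ 0.614 -0.18   0.175] top body [ 0.67  -0.199  0.175]
0.235 body edge [ 0.659 -0.183  0.235] finger end [ 0.668 -0.155  0.235] top body [ 0.654 -0.183  0.235]
```

```bash
python3 - <<'E'
from h import *
b=bot.camera('scene')[140:230,160:260]; a=bot.camera('top')[130:250,330:430]
f=lambda i:(255*(cv2.resize(i,(400,int(i.shape[0]*4)),interpolation=2)/255.)**.4).astype(np.uint8)
cv2.imwrite('pics/g4.png',np.hstack([f(a)[:360],f(b)])[:,:,::-1])
E
```

```text
(no output)
```

View pics/g4.png

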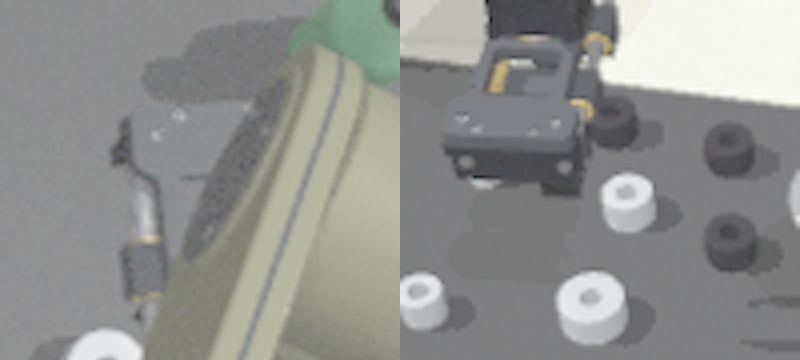

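```bash
python3 - <<'E'
from h import *
def tri(a,b):
    o1,d1=ray('top',*a); o2,d2=ray('scene',*b); s=np.linalg.lstsq(np.c_[d1,-d2],o2-o1,rcond=None)[0]
    p,q=o1+s[0]*d1,o2+s[1]*d2; return ((p+q)/2).round(3),round(1e3*np.linalg.norm(p-q),1)
T=lambda c:(330+c[0]*.25,130+c[1]*.25); S=lambda c:(160+(c[0]-400)*.25,140+c[1]*.25)
for n,a,b in(('scrR',(247,105),(462,120)),('scrR2',(247,105),(475,130)),('scrL',(180,115),(546,128)),('scrL',(180,115),(558,122)),('scrL2',(155,135),(558,122)),('corner',(137,112),(585,140)),('orange',(147,238),(580,108))): print(n,tri(T(a),S(b)))
print(bot.state()['ee_pos'],bot.state()['joint_pos'].round(3))
E
```

```text
scrR (array([ 0.649, -0.205,  0.259]), np.float64(9.1))
scrR2 (array([ 0.649, -0.203,  0.254]), np.float64(1.6))
scrL (array([ 0.643, -0.171,  0.256]), np.float64(6.6))
scrL (array([ 0.641, -0.167,  0.26 ]), np.float64(11.9))
scrL2 (array([ 0.635, -0.165,  0.253]), np.float64(1.2))
corner (array([ 0.644, -0.153,  0.252]), np.float64(10.7))
orange (array([ 0.598, -0.168,  0.228]), np.float64(1.7))
[ 0.56147826 -0.19755022  0.11437978] [-0.428  0.07   1.848  0.     1.227 -0.533]
```

The brightened view shows the gripper body near crop (515,165) and only one fingertip, at about (563,190). That is higher than the reported TCP z implies, by roughly 50 mm. So the jaws closed above the ring, and the ring hasn't moved. I'll open, go down to the earlier height and check the fingertip there.

```bash
python3 -m pendant '[[0,0,0,0,0.25],[0,30,0,0,0.25],[0,60,0,0,0.25],[0,80,0,0,0.25],[0,84,0,0,0.25],[0,84,0,0,0.25],[0,84,0,0,0.25]]'
python3 - <<'E'
from h import *
o=lambda u,v,z:onz('scene',u,v,z).round(3)
print('g1 tip',[o(201.75,198.75,z) for z in(.084,.11,.13,.15)])
b=bot.camera('scene')[150:240,160:260]; a=bot.camera('top')[150:250,320:420]
f=lambda i:(255*(cv2.resize(i,(400,int(i.shape[0]*4)),interpolation=2)/255.)**.4).astype(np.uint8)
cv2.imwrite('pics/g5.png',np.hstack([f(a)[:360],f(b)])[:,:,::-1])
s=bot.state();print(s['ee_pos'],s['force'],s['finger_gap'])
E
```

```text
clock: 4.75
ee_pos: [0.563, -0.1982, 0.0329]
orientation: [-0.525, 0.473, -0.473, 0.526]
force: [0.8, -0.2, 0.5]
finger_gap: 0.0686
g1 tip [array([ 0.565, -0.204,  0.084]), array([ 0.587, -0.193,  0.11 ]), array([ 0.605, -0.185,  0.13 ]), array([ 0.622, -0.177,  0.15 ])]
[ 0.56398573 -0.19869616  0.03429868] [-0.33258742  0.48243312  0.06426201] 0.07044970198452027
```

View pics/g5.png

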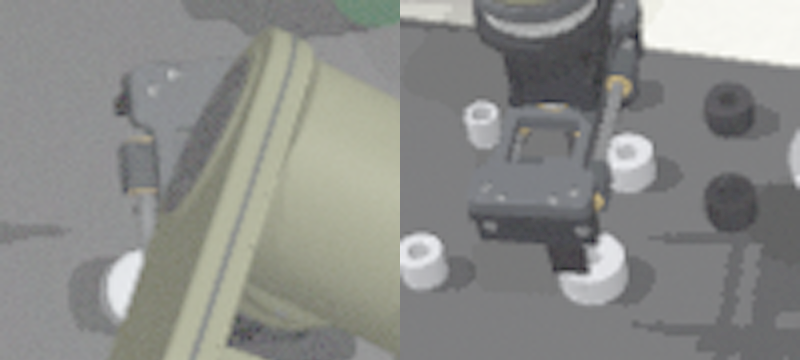

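The fingertip shows at crop (570,271), hanging well above the table beside the top of the ring. All three looks put the tips about 50 mm higher than the reported z. I'll lower in small guarded steps around the ring and use contact force as the check.

```bash
python3 -m pendant '[[0,5,0,0,0.25],[0,10,0,0,0.25],[0,12,0,0,0.25]]' | grep -E 'ee|force' ; python3 -m pendant '[[0,3,0,0,0.25],[0,5,0,0,0.25],[0,5,0,0,0.25]]' | grep -E 'ee|force'; python3 - <<'E'
from h import *
print([onz('scene',202.5,217.5,z).round(3) for z in(.015,.05,.06,.07)])
E
```

```text
ee_pos: [0.5625, -0.198, 0.0201]
force: [-0.7, -0.4, 0.3]
ee_pos: [0.5621, -0.1978, 0.0145]
force: [-0.0, 0.2, 0.5]
[array([ 0.569, -0.21 ,  0.015]), array([ 0.596, -0.197,  0.05 ]), array([ 0.604, -0.193,  0.06 ]), array([ 0.612, -0.189,  0.07 ])]
```

```bash
python3 -m pendant '[[0,8,0,0,0.25],[0,16,0,0,0.25],[0,25,0,0,0.25],[0,25,0,0,0.25]]' | grep -E 'ee|force' ; python3 -m pendant '[[0,3,0,0,0.25],[0,6,0,0,0.25],[0,9,0,0,0.25],[0,9,0,0,0.25]]' | grep -E 'ee|force';  python3 -m pendant '[[0,2,0,0,0.25],[0,4,0,0,0.25],[0,4,0,0,0.25]]' | grep -E 'ee|force|clock'; 
```

```text
ee_pos: [0.5606, -0.1972, -0.0126]
force: [-0.2, 0.8, -0.6]
ee_pos: [0.5628, -0.1981, -0.0188]
force: [0.7, 0.2, -0.4]
clock: 6.27
ee_pos: [0.563, -0.1983, -0.0192]
force: [-10.3, 4.2, 19.4]
```

Contact at reported z = -0.019. To tell table from ring top, I'll back off a little and close: 43 mm means I have the ring.

```bash
python3 -m pendant '[[0,-4,0,0,0.25],[0,-6,0,0,0.25],[0,-6,0,0,0.4],[0,-6,0,0,0.8],[0,-6,0,0,0.8],[0,-6,0,0,0.8],[0,-6,0,0,0.8],[0,-6,0,0,0.8],[0,-6,0,0,0.8],[0,-6,0,0,0.8]]' 15;  python3 -m pendant '[[0,0,0,0,0.8],[0,0,0,0,0.8],[0,0,0,0,0.8],[0,0,0,0,0.8]]' 
```

```text
clock: 7.1
ee_pos: [0.5622, -0.1979, -0.0172]
orientation: [0.526, -0.473, 0.473, -0.525]
force: [0.1, -0.7, -2.1]
finger_gap: 0.0431
clock: 7.43
ee_pos: [0.5623, -0.1979, -0.017]
orientation: [0.526, -0.473, 0.473, -0.525]
force: [0.5, -0.5, -3.0]
finger_gap: 0.0431
```

The gap is 43.1 mm, so the 250 ring is held. Its underside stood on the table at reported z = -0.017, so underside height = reported z + 17 mm here. Next I'll lift, and locate the spindle in the saved unobstructed images.

```bash
python3 -m pendant '[[0,-10,0,0,0.8],[0,-40,0,0,0.8],[0,-80,0,0,0.8],[0,-120,0,0,0.8],[0,-160,0,0,0.8],[0,-200,0,0,0.8],[0,-232,0,0,0.8],[0,-232,0,0,0.8],[0,-232,0,0,0.8]]' 
python3 - <<'E'
from h import *
s=cv2.imread('pics/scene0.png',0); t=cv2.imread('pics/top0.png',0)
print(s[163:196,267:284])
print(t[204:232,264:290])
cs=bot.get_calibration('scene')
for u,v in((275,169.5),): print('spindle top',onz('scene',u,v,.205).round(4))
print('spindle foot',onz('scene',275,189,.143).round(4))
for x in(-7,0,7):
    c=np.array([.5533,-.0245])+np.array([.994,.105])*x/1e3
    print(x,'top px',proj('top',[*c,.205]).round(1),proj('top',[*c,.143]).round(1),'scene',proj('scene',[*c,.205]).round(1),proj('scene',[*c,.143]).round(1))
E
```

```text
clock: 8.18
ee_pos: [0.5639, -0.1986, 0.2191]
orientation: [-0.525, 0.471, -0.475, 0.526]
force: [-0.4, 0.2, -3.4]
finger_gap: 0.0428
[[237 235 234 231 230 233 234 233 232 231 231 229 229 233 233 231 230]
 [234 235 235 231 231 234 234 233 230 231 233 231 231 233 231 229 229]
 [233 233 233 232 233 234 233 232 231 231 232 230 230 231 231 229 229]
 [233 232 232 232 232 231 230 230 233 233 231 232 232 231 231 230 231]
 [128 163 201 202 205 232 216 206 209 213 233 233 231 233 233 232 233]
 [ 55  67  81  82  86 130 195 193 191 195 218 198 203 233 233 231 231]
 [ 45  45  45  45  56 117 192 192 192 187 137  81  82  99 101 119 126]
 [ 45  45  45  45  53 100 162 179 164 147  86  44  44  44  45  53  55]
 [ 44  44  44  45  52  93 133 128 120 112  80  44  45  45  45  44  44]
 [ 45  45  44  45  51  92 129 120 114 107  80  45  45  45  45  45  45]
 [ 45  45  45  44  52  92 128 120 114 107  80  45  45  44  45  45  44]
 [ 45  44  44  45  51  92 129 120 113 106  80  45  45  45  45  45  45]
 [ 44  45  45  45  52  92 128 120 113 106  80  45  45  45  45  44  44]
 [ 45  50  80 111 122 155 128 120 113 111 1
[... 4021 characters left out ...]
01 200 200 200 203 201 202 197 181 178 178 179
  176 176 176 194 199 199 199 197]
 [199 201 201 201 199 200 200 200 200 199 199 199 199 198 182 176 178 178
  179 178 179 184 198 202 203 201]
 [201 199 201 201 202 202 203 201 202 199 201 199 202 201 197 185 179 180
  179 179 179 178 185 199 204 204]
 [202 202 200 202 201 202 202 201 202 202 202 203 204 202 203 197 183 179
  182 178 180 178 179 183 197 201]]
spindle top [ 0.5552 -0.0205  0.205 ]
spindle foot [ 0.556  -0.0208  0.143 ]
-7 top px [278.7 219.2] [277.4 222.3] scene [273.6 166.5] [273.9 185.8]
0 top px [278.4 215.1] [277.1 218.4] scene [273.4 168.7] [273.7 188. ]
7 top px [278.  210.9] [276.8 214.6] scene [273.1 170.9] [273.4 190.1]
```

Scene view has the spindle axis at u≈274.5 with its top centre near row 168.8. Top view has the top disc near (277.2,214.8). Both agree on about (0.5535,-0.022), and the seat predicted from the base agrees to within 3 mm. I'll carry the ring above it.

```bash
python3 -m pendant '[[-40,0,2,0,0.8],[-80,0,4,0,0.8],[-120,0,5,0,0.8],[-155,0,7,0,0.8],[-172,0,7,0,0.8],[-177,0,7,0,0.8],[-177,0,7,0,0.8],[-177,0,7,0,0.8],[-177,0,7,0,0.8],[-177,0,7,0,0.8]]' 
python3 - <<'E'
from h import *
print('spindle',onz('scene',274.5,168.8,.205).round(4),onz('top',277.2,214.8,.205).round(4))
a=snap('top','t6'); b=snap('scene','s6')
b=b[110:210,225:325]; a=a[160:260,230:330]
f=lambda i:(255*(cv2.resize(i,(400,400),interpolation=2)/255.)**.5).astype(np.uint8)
cv2.imwrite('pics/g6.png',np.hstack([f(a),f(b)])[:,:,::-1])
s=bot.state();print(s['ee_pos'],s['force'],s['finger_gap'])
E
```

```text
clock: 9.02
ee_pos: [0.5509, -0.0225, 0.2147]
orientation: [0.525, -0.474, 0.473, -0.525]
force: [0.2, 0.3, -2.6]
finger_gap: 0.0431
spindle [ 0.5532 -0.022   0.205 ] [ 0.5537 -0.0225  0.205 ]
[ 0.55100584 -0.02231926  0.21508901] [-3.59772388e-04  8.24093439e-01 -2.57050945e+00] 0.04305764414343928
```

View pics/g6.png

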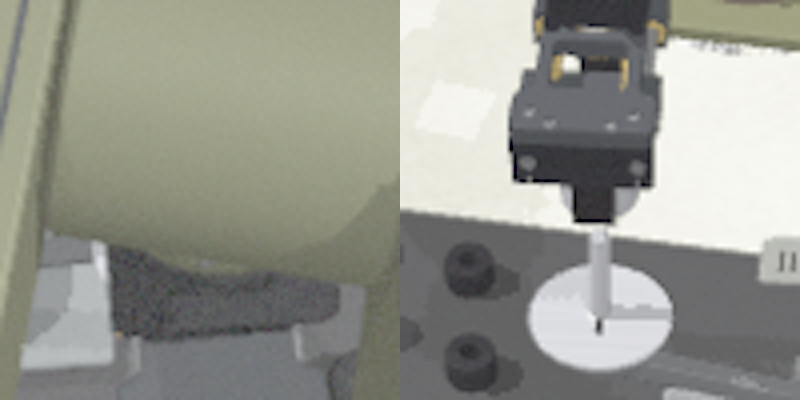

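Scene half: the ring shows behind the finger, spanning crop u≈562–640, and the spindle below is at u≈598.5, so the ring is nearly in line. The top view is covered by the arm. I'll get the ring edges numerically.

```bash
python3 - <<'E'
from h import *
s=cv2.imread('pics/s6.png',0); print('   ',np.arange(261,289))
for v in range(153,170): print(v,s[v,261:289])
for z in(.19,.2,.21,.22,.23,.24): print(z,'tip',onz('scene',273.5,165.3,z).round(4))
for z in(.215,.235,.245): print(z,proj('scene',[.551,-.0223,z]).round(1), proj('scene',[.551,-.0223-.0217,z]).round(1), proj('scene',[.551,-.0223+.0217,z]).round(1))
E
```

```text
[261 262 263 264 265 266 267 268 269 270 271 272 273 274 275 276 277 278
 279 280 281 282 283 284 285 286 287 288]
153 [12 13 14 14 13 13 12 13 12 11 11 14 12 13 13 12 13 14 12 13 13 16 30 41
 35 15 14 97]
154 [13 13 14 12 13 14 12 13 14 12 13 13 12 11 11 13 14 11 13 12 12 14 15 22
 16 13 13 98]
155 [ 11  13  12  14  14  11  13  13  14  11  12  13  14  13  13  14  13  13
  12  15  13  12  19  43  11  15  26 111]
156 [179 178 177 166  67  64  38  11  11  13  12  12  13  12  11  12  14  13
  13  13  12  12  21  45  13  13  27 113]
157 [232 232 232 224 124 121  90  12  10   9  12  12  10  11  11  10  11  30
  79  79  77  74  72  85 119 119 141 229]
158 [236 236 235 228 150 128 119  12  12   9  11  11  11  12  10  10  11  32
  88 104 102  96  90 115 226 225 227 234]
159 [221 235 234 231 177 127 121  12  11  11  11  12  10  11  11  10  12  32
  87 107 104  98  97 143 234 232 233 233]
160 [217 220 235 231 181 125 118  11  11  13  12  13  11  12  10  11  11  32
  86 105 104  98 111 200 235 234 231 232]
161 [218 232 233 234 227 152 116  11  10  12  12   8  11  10  12  12  12  31
  85 104 102
[... 634 characters left out ...]
 82  84  99 103 126 129 163 200 195 199 228 198 184 181 154 228 228
 228 233 233 232 233 234 234 234 234 234]
168 [ 45  45  45  44  46  54  55  67  82  82  86 123 172 170 162 119 185 199
 204 233 233 231 231 232 231 230 233 234]
169 [ 45  45  45  45  45  45  44  45  46  45  54 107 168 171 183 125 110  81
  83  99 101 119 127 156 200 200 208 234]
0.19 tip [ 0.5267 -0.0294  0.19  ]
0.2 tip [ 0.5372 -0.0274  0.2   ]
0.21 tip [ 0.5477 -0.0253  0.21  ]
0.22 tip [ 0.5581 -0.0232  0.22  ]
0.23 tip [ 0.5686 -0.0211  0.23  ]
0.24 tip [ 0.5791 -0.019   0.24  ]
0.215 [274.5 164.8] [264.9 163.6] [284.1 166. ]
0.235 [274.4 158.1] [264.7 156.9] [284.2 159.3]
0.245 [274.4 154.7] [264.6 153.5] [284.3 155.9]
```

Ring underside circle: centre u≈274.4, row ≈158.2, 19.6 px wide. That gives z≈0.233, which matches reported z + 17–20 mm. Sideways it is lined up with the spindle to about 0.3 mm, and it needs about +3 mm along tool z. I'll shift that and lower while feeling for contact.

```bash
python3 -m pendant '[[-0.4,5,3,0,0.8],[-0.4,12,3,0,0.8],[-0.4,18,3,0,0.8],[-0.4,18,3,0,0.8]]' | grep -E 'ee|force'; for i in 1; do python3 -m pendant '[[0,3,0,0,0.8],[0,5,0,0,0.8],[0,5,0,0,0.8]]' | grep -E 'ee|force'; python3 -m pendant '[[0,2,0,0,0.8],[0,4,0,0,0.8],[0,4,0,0,0.8]]' | grep -E 'ee|force'; done;  python3 -m pendant '[[0,2,0,0,0.8],[0,4,0,0,0.8],[0,4,0,0,0.8]]' | grep -E 'ee|force|clock'
```

```text
ee_pos: [0.5527, -0.0205, 0.1947]
force: [-0.5, 0.1, -3.2]
ee_pos: [0.5537, -0.0205, 0.1917]
force: [0.1, 1.1, -2.1]
ee_pos: [0.5537, -0.0205, 0.1879]
force: [0.2, 0.1, -1.7]
clock: 10.2
ee_pos: [0.5537, -0.0207, 0.1838]
force: [-0.6, -0.4, -2.8]
```

```bash
python3 -m pendant '[[0,2,0,0,0.8],[0,3,0,0,0.8],[0,3,0,0,0.8]]' | grep -E 'ee|force'; python3 -m pendant '[[0,2,0,0,0.8],[0,3,0,0,0.8],[0,3,0,0,0.8]]' | grep -E 'ee|force';  python3 -m pendant '[[0,2,0,0,0.8],[0,3,0,0,0.8],[0,3,0,0,0.8]]' | grep -E 'ee|force|clock'; python3 -m pendant '[[0,0,0,0,0.8]]'| grep -E 'ee|force|clock'
```

```text
ee_pos: [0.5538, -0.0207, 0.181]
force: [0.3, -1.8, -3.6]
ee_pos: [0.5538, -0.0206, 0.1779]
force: [0.3, -2.0, -2.8]
clock: 10.95
ee_pos: [0.5538, -0.0206, 0.175]
force: [0.5, -1.6, -2.1]
clock: 11.03
ee_pos: [0.5538, -0.0206, 0.175]
force: [0.3, -1.5, -2.6]
```

A steady sideways force of -1.8 N in y, with no vertical support, means the spindle is in the bore and touching one side. I'll ease about 1 mm toward -y and continue down.

```bash
python3 -m pendant '[[0.5,0,0,0,0.8],[1,0,0,0,0.8],[1,1,0,0,0.8]]' | grep -E 'ee|force'; python3 -m pendant '[[0,4,0,0,0.8],[0,8,0,0,0.8],[0,8,0,0,0.8]]' | grep -E 'ee|force';  python3 -m pendant '[[0,4,0,0,0.8],[0,8,0,0,0.8],[0,10,0,0,0.8],[0,10,0,0,0.8]]' | grep -E 'ee|force|clock'
```

```text
ee_pos: [0.5542, -0.0213, 0.1745]
force: [0.1, 0.1, -2.7]
ee_pos: [0.5532, -0.0213, 0.1648]
force: [-1.1, 0.7, -3.4]
clock: 11.87
ee_pos: [0.5535, -0.0215, 0.1553]
force: [0.1, 0.2, -2.7]
```

```bash
python3 -m pendant '[[0,5,0,0,0.8],[0,10,0,0,0.8],[0,15,0,0,0.8],[0,20,0,0,0.8],[0,20,0,0,0.8]]' | grep -E 'ee|force'; python3 -m pendant '[[0,2,0,0,0.8],[0,4,0,0,0.8],[0,4,0,0,0.8]]' | grep -E 'ee|force';  python3 -m pendant '[[0,2,0,0,0.8],[0,4,0,0,0.8],[0,4,0,0,0.8]]' | grep -E 'ee|force|clock';python3 -m pendant '[[0,2,0,0,0.8],[0,4,0,0,0.8],[0,4,0,0,0.8]]' | grep -E 'ee|force|clock'
```

```text
ee_pos: [0.553, -0.0214, 0.1345]
force: [-0.3, 0.8, -3.1]
ee_pos: [0.5539, -0.0215, 0.1319]
force: [0.1, 0.1, -2.1]
clock: 12.78
ee_pos: [0.5538, -0.0215, 0.1279]
force: [-0.3, 0.3, -2.4]
clock: 13.03
ee_pos: [0.5542, -0.0217, 0.1244]
force: [-0.4, -0.7, -0.3]
```

The pan is carrying the ring (fz went from -2.6 to -0.3). Releasing, then rising clear.

```bash
python3 -m pendant '[[0,0,0,0,0.5],[0,0,0,0,0.45],[0,0,0,0,0.4],[0,0,0,0,0.35],[0,0,0,0,0.3],[0,0,0,0,0.3]]'; python3 -m pendant '[[0,-15,0,0,0.3],[0,-45,0,0,0.3],[0,-80,0,0,0.3],[0,-115,0,0,0.3],[30,-125,0,0,0.3],[70,-125,-10,0,0.3],[110,-125,-10,0,0.3],[150,-125,-20,0,0.3],[190,-125,-20,0,0.3],[230,-125,-20,0,0.3],[260,-125,-20,0,0.3],[260,-125,-20,0,0.3]]'
python3 - <<'E'
from h import *
a=snap('top','t7'); b=snap('scene','s7')
b=b[130:255,255:430]; b=cv2.resize(b,(800,571),interpolation=2)
cv2.imwrite('pics/g7.png',b[:,:,::-1]); s=bot.state();print(s['clock'],s['ee_pos'],s['force'],s['finger_gap'])
E
```

```text
clock: 13.53
ee_pos: [0.5541, -0.0215, 0.1244]
orientation: [-0.526, 0.473, -0.473, 0.526]
force: [-0.3, 0.8, 0.4]
finger_gap: 0.0656
clock: 14.53
ee_pos: [0.5609, -0.2873, 0.2486]
orientation: [0.525, -0.474, 0.475, -0.524]
force: [-0.6, 0.5, -1.0]
finger_gap: 0.0664
14.6333 [ 0.56106022 -0.28296304  0.24874172] [-0.56233662  0.1195768   0.94244398] 0.06652188108795434
```

View pics/g7.png

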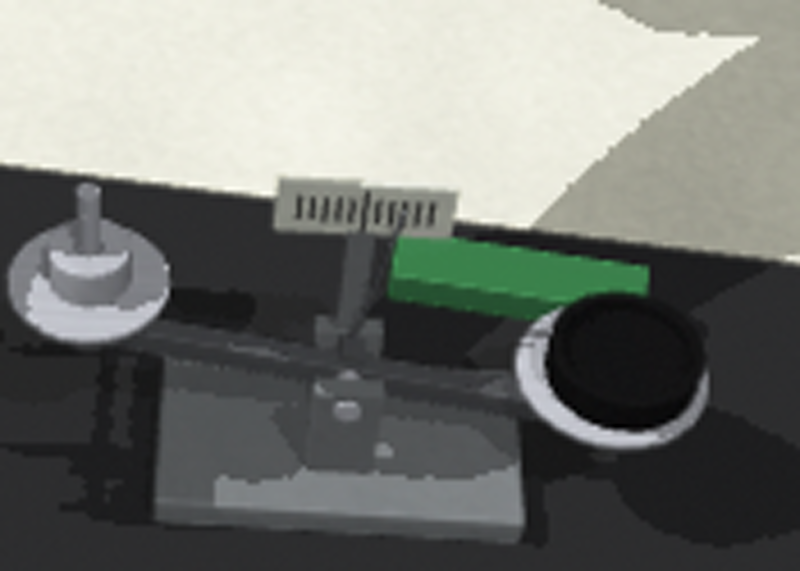

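The 250 ring sits flat around the spindle at crop (90,270), and the beam still leans to the inkstone's side. I'll measure the tilt by how far the spindle has dropped and the stone's pan has risen since the start.

```bash
python3 - <<'E'
from h import *
s0=cv2.imread('pics/scene0.png',0).astype(float); s7=cv2.imread('pics/s7.png',0).astype(float); b=cv2.cvtColor(bot.camera('scene'),cv2.COLOR_RGB2GRAY).astype(float); print('clk',bot.state()['clock'])
for n,i in(('0',s0),('7',s7),('now',b)): print(n,i[164:182,274].astype(int), 'front pan edge',i[196:212,270].astype(int))
# stone & its pan: lower edge below stone
for n,i in(('0',s0),('7',s7),('now',b)): print(n,'stone pan front',i[220:240,388].astype(int),'left', i[212,362:382].astype(int))
for t in(.24,.2,.18,.16,.12,.06,0):
    z=.11+.14*np.sin(t); y=.14*np.cos(t); c=np.array([.539,.1107])-np.array([-.105,.994])*y
    c2=np.array([.539,.1107])+np.array([-.105,.994])*y
    print(t,'spindle',proj('scene',[*c,z+.062]).round(2),'panfront',proj('scene',[c[0]+.042,c[1]-.005,z]).round(2),'stonepanfront',proj('scene',[c2[0]+.05,c2[1],.22-z]).round(2))
E
```

```text
clk 14.6833
0 [233 232 230 206 193 192 179 128 120 120 120 120 120 120 120 120 119 119] front pan edge [191 197 196 195 195 163  77  42  40  41  39  40  40  39  40  40]
7 [233 232 230 230 122  53 117 125 126 124 113 111 111 114 114 112 112 112] front pan edge [150 192 191 194 197 194 192 194 129  54  27  23  38  39  40  40]
now [234 233 231 231 123  54 118 125 128 125 113 112 112 115 112 112 113 112] front pan edge [150 192 191 194 198 195 193 195 129  55  26  24  39  39  40  40]
0 stone pan front [ 17  13  13  12  11  12  61 186 194 178  86  35  30  28  29  29  29  29
  29  29] left [116 116 116 118 146 199 198 178 176 171 125  14  14  14  21  18  16  20
  19  20]
7 stone pan front [ 13  12  12  30 180 194 195 141  60  44  45  31  29  30  30  42  44  44
  45  45] left [ 57  59  61  70  67  73 157 195 195 192 170 163  85  13  14  13  17  19
  19  18]
now stone pan front [ 13  12  10  30 181 195 195 141  60  45  45  32  30  29  29  42  45  45
  45  45] left [ 58  60  62  71  68  73 158 196 196 194 171 163  85  14  15  15  16  21
  20  21]
0.24 spindle [273.41 168.6 ] panfront [268.12 200.69] stonepanfront [385.37 228.68]
0.2 spindle [272.89 170.34] panfront [267.63 202.27] stonepanfront [386.32 227.25]
0.18 spindle [272.67 171.22] panfront [267.43 203.06] stonepanfront [386.76 226.52]
0.16 spindle [272.47 172.09] panfront [267.25 203.85] stonepanfront [387.18 225.79]
0.12 spindle [272.16 173.85] panfront [266.96 205.44] stonepanfront [387.95 224.3 ]
0.06 spindle [271.88 176.47] panfront [266.71 207.82] stonepanfront [388.95 222.02]
0 spindle [271.81 179.09] panfront [266.69 210.19] stonepanfront [389.74 219.69]
```

The beam has settled at about 0.175 rad (pan front edge moved 2.6 rows, stone's pan 2.35 rows; both give the same tilt). That is 146 g short, so the 150 g ring is needed and the stone is about 400 g. Fetching the 150.

```bash
python3 -m pendant '[[-30,20,-30,0,0.3],[-60,40,-60,0,0.3],[-92,70,-86,0,0.3],[-92,100,-86,0,0.3],[-92,140,-86,0,0.3],[-92,180,-86,0,0.3],[-92,190,-86,0,0.3],[-92,190,-86,0,0.3],[-92,190,-86,0,0.3]]'
```

```text
clock: 15.43
ee_pos: [0.467, -0.1993, 0.0605]
orientation: [-0.526, 0.472, -0.473, 0.526]
force: [0.2, -0.5, 0.8]
finger_gap: 0.0667
```

```bash
python3 - <<'E'
from h import *
b=snap('scene','s8')[150:250,165:265]; print(bot.state()['ee_pos'])
b=(255*(cv2.resize(b,(500,500),interpolation=2)/255.)**.5).astype(np.uint8); cv2.imwrite('pics/g8.png',b[:,:,::-1])
print('ring',proj('scene',[.4665,-.2003,.024]))
E
```

```text
[ 0.46815073 -0.20022413  0.06197129]
ring [216.37558531 187.55838178]
```

View pics/g8.png

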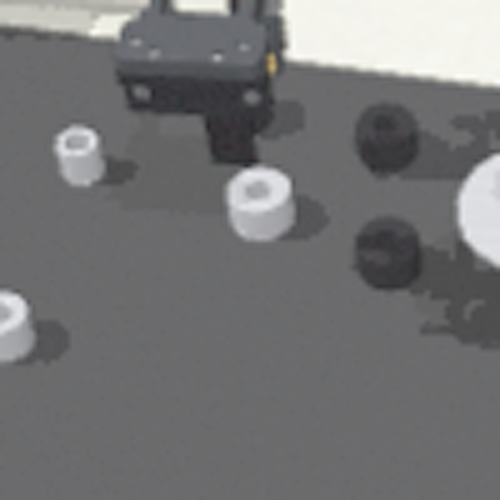

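The 150 ring's top is at crop (260,190), where I predicted it, and the open fingers hang above and behind it. Descending and closing.

```bash
python3 -m pendant '[[0,25,-1,0,0.3],[0,45,-1,0,0.3],[0,58,-1,0,0.3],[0,64,-1,0,0.3],[0,67,-1,0,0.3],[0,67,-1,0,0.3]]' | grep -E 'ee|force|gap'; python3 -m pendant '[[0,2,0,0,0.3],[0,4,0,0,0.3],[0,4,0,0,0.4],[0,4,0,0,0.6],[0,4,0,0,0.9],[0,4,0,0,0.9],[0,4,0,0,0.9],[0,4,0,0,0.9],[0,4,0,0,0.9],[0,4,0,0,0.9],[0,4,0,0,0.9],[0,4,0,0,0.9],[0,4,0,0,0.9]]' 15; python3 -m pendant '[[0,0,0,0,0.9],[0,0,0,0,0.9]]' | grep -E 'ee|force|gap'
```

```text
ee_pos: [0.4666, -0.2006, -0.0062]
force: [-1.1, -0.4, -0.2]
finger_gap: 0.0668
clock: 17.07
ee_pos: [0.4653, -0.1999, -0.0116]
orientation: [-0.526, 0.473, -0.473, 0.526]
force: [1.1, -0.1, 0.4]
finger_gap: 0.0346
ee_pos: [0.4654, -0.1999, -0.0116]
force: [1.1, -0.3, 0.8]
finger_gap: 0.0347
```

The gap is 34.7 mm, so it's the 150 g ring. Lifting it and carrying it over the spindle.

```bash
python3 -m pendant '[[0,-10,0,0,0.9],[0,-40,0,0,0.9],[0,-80,0,0,0.9],[0,-120,0,0,0.9],[0,-160,0,0,0.9],[0,-200,0,0,0.9],[0,-233,0,0,0.9],[-30,-233,20,0,0.9],[-60,-233,38,0,0.9],[-90,-233,57,0,0.9],[-120,-233,76,0,0.9],[-150,-233,96,0,0.9],[-164,-233,105,0,0.9],[-167,-233,106,0,0.9],[-167,-233,106,0,0.9],[-167,-233,106,0,0.9],[-167,-233,106,0,0.9]]'
python3 - <<'E'
from h import *
s=cv2.cvtColor(snap('scene','s9'),cv2.COLOR_RGB2GRAY); st=bot.state(); p=st['ee_pos']; print(p,st['force'],st['finger_gap'])
print('   ',np.arange(262,288))
for v in range(154,186): print(v,s[v,262:288])
for z in(.225,.235,.245): print(z,proj('scene',[p[0],p[1],z]).round(2))
E
```

```text
clock: 18.65
ee_pos: [0.5525, -0.0237, 0.2212]
orientation: [0.525, -0.473, 0.473, -0.525]
force: [0.1, -0.2, -1.1]
finger_gap: 0.0347
[ 0.55258533 -0.02376966  0.22126685] [-0.09952917 -0.59251035 -0.86639032] 0.034846783354794866
    [262 263 264 265 266 267 268 269 270 271 272 273 274 275 276 277 278 279
 280 281 282 283 284 285 286 287]
154 [177 172 122 118  64  13  15  14  13  13  13  13  13  14  11  12  14  13
  13  13  47 115  13  14  14  97]
155 [231 232 229 220 118  38  13  12  11  11  12  12  11  11  11  16  42  78
  79 117 186 220 120 122 120 144]
156 [235 234 233 225 122  42  11  11  11  12  12  12  11  11  11  16  49 102
 101 146 230 232 225 226 226 228]
157 [236 235 234 227 123  66  10  11  10  12  11  12  12  12  12  15  50 103
 104 148 232 234 233 232 231 233]
158 [236 235 234 228 124  67  11  10  11  12  11  11  12  11  13  17  50 103
 104 147 232 233 234 232 231 233]
159 [236 235 235 229 146  67  12  11   9  13  12  11  12  11  11  16  49 103
 103 147 233 234 236 235 233 234]
160 [235 236 236 232 175  65   9  12  10  11  12  10  11  11  13  15  50 104
 116 200 232 2
[... 2160 characters left out ...]
9 188 165 150 130 121 115 111 118 192 193 194
 190 183 175 145  70  45  45  45]
181 [ 56 113 164 168 176 173 173 190 164 150 129 121 115 110 118 192 193 195
 193 190 185 167 185 140  45  45]
182 [137 165 171 181 197 195 192 193 186 156 129 122 114 110 106 135 135 138
 137 136 138 164 196 192 181  76]
183 [168 172 172 177 199 199 196 193 187 133 129 122 114 109 101 100 127 126
 129 127 130 152 195 195 195 180]
184 [170 170 171 180 197 200 196 193 185 122 131 122 114 111 100  94 127 126
 127 128 127 126 147 196 196 195]
185 [191 189 168 157 196 199 198 195 192 183 141 123 114 115 142 178 127 135
 186 188 178 107 129 138 138 146]
0.225 [273.69 161.9 ]
0.235 [273.64 158.51]
0.245 [273.59 155.07]
```

Spindle u=273.7, held ring u=273.3 (15.7 px wide, as expected). The ring needs about +1.1 mm in y and +1.5 mm in x. Shifting and lowering by feel.

```bash
python3 -m pendant '[[-1,8,1.6,0,0.9],[-1,16,1.6,0,0.9],[-1,24,1.6,0,0.9],[-1,24,1.6,0,0.9],[-1,24,1.6,0,0.9]]' | grep -E 'ee|force'; python3 -m pendant '[[0,2,0,0,0.9],[0,5,0,0,0.9],[0,5,0,0,0.9]]' | grep -E 'ee|force'; python3 -m pendant '[[0,2,0,0,0.9],[0,4,0,0,0.9],[0,4,0,0,0.9]]' | grep -E 'ee|force';  python3 -m pendant '[[0,2,0,0,0.9],[0,4,0,0,0.9],[0,4,0,0,0.9]]' | grep -E 'ee|force';  python3 -m pendant '[[0,2,0,0,0.9],[0,4,0,0,0.9],[0,4,0,0,0.9]]' | grep -E 'ee|force|clock'
```

```text
ee_pos: [0.5537, -0.0216, 0.1957]
force: [-0.1, -0.6, -0.8]
ee_pos: [0.5545, -0.0215, 0.1919]
force: [-0.4, -0.0, -2.1]
ee_pos: [0.5544, -0.0214, 0.1878]
force: [0.5, 0.4, -0.9]
ee_pos: [0.5544, -0.0215, 0.1838]
force: [0.3, 0.0, -2.4]
clock: 20.12
ee_pos: [0.5544, -0.0215, 0.1797]
force: [-0.5, 0.4, -1.1]
```

```bash
python3 -m pendant '[[0.6,0,0,0,0.9],[1,0,0,0,0.9],[1,0,0,0,0.9]]' | grep -E 'ee|force'; python3 -m pendant '[[0,2,0,0,0.9],[0,3,0,0,0.9],[0,3,0,0,0.9]]' | grep -E 'ee|force'; python3 -m pendant '[[0,2,0,0,0.9],[0,3,0,0,0.9],[0,3,0,0,0.9]]' | grep -E 'ee|force';  python3 -m pendant '[[0,2,0,0,0.9],[0,3,0,0,0.9],[0,3,0,0,0.9]]' | grep -E 'ee|force|clock';python3 -m pendant '[[0,0,0,0,0.9]]' | grep -E 'ee|force|clock'
```

```text
ee_pos: [0.5547, -0.0226, 0.1803]
force: [0.6, 0.3, -1.4]
ee_pos: [0.5546, -0.0225, 0.1769]
force: [0.5, -0.7, -0.5]
ee_pos: [0.5546, -0.0224, 0.1739]
force: [0.2, -0.9, -1.1]
clock: 21.12
ee_pos: [0.5546, -0.0225, 0.1709]
force: [0.8, -0.6, -0.7]
clock: 21.2
ee_pos: [0.5547, -0.0225, 0.1711]
force: [-0.0, -0.4, -0.3]
```

The beam is now off its stop and very soft, so force alone can't show whether the ring is threaded. I'll check whether the pan has been pushed down.

```bash
cat >> h.py <<'E'
def panrow():
    i=cv2.cvtColor(bot.camera('scene'),cv2.COLOR_RGB2GRAY).astype(float); out=[]
    for u,lo,hi,th in((270,198,216,115),(388,217,236,105)):
        c=i[lo:hi,u]; k=max(j for j in range(len(c)-1) if c[j]>=th>c[j+1]); out.append(round(lo+k+(c[k]-th)/(c[k]-c[k+1]),2))
    return out,i
E
python3 - <<'E'
from h import *
r,i=panrow(); print(r, bot.state()['ee_pos'],bot.state()['force'])
print(np.arange(262,288))
for v in range(168,192): print(v,i[v,262:288].astype(int))
E
```

```text
[np.float64(208.19), np.float64(223.42)] [ 0.55469541 -0.02248794  0.17126253] [-0.07651422  0.54932471 -1.14677937]
[262 263 264 265 266 267 268 269 270 271 272 273 274 275 276 277 278 279
 280 281 282 283 284 285 286 287]
168 [13 12 12 12 12 11 13 11 13 11 13 11 13 12 14 11 13 12 11 14 18 40 29 13
 14 70]
169 [12 11 12 12 13 14 11 12 12 12 12 11 13 12 12 11 12 12 12 16 39 47 44 26
 11 72]
170 [12 11 14 15 12 14 13 12 14 13 14 12 13 12 13 13 13 11 13 15 37 49 50 47
 13 30]
171 [12 13 13 15 13 14 14 13 12 13 12 14 13 14 14 14 15 12 12 14 21 40 50 21
 13 17]
172 [13 14 13 14 13 14 13 13 12 13 13 13 14 14 13 12 14 14 14 14 12 17 24 14
 14 19]
173 [22 20 13 13 12 13 13 14 14 13 13 13 12 15 13 14 13 12 13 13 15 20 20 14
 13 19]
174 [ 39  43  43  43  59 116  37  14  10  12  12  12  14  14  11  13  17  35
  33  29  21  20  21  14  15  25]
175 [ 41  41  41  44  63 122  40  11  11  11  11  11  13  13  12  11  37 100
  96  83  43  44  43  42  43  43]
176 [ 40  40  44  46  63 122  38  11  10  11  12  12  12  11  13  13  39 104
 101  86  46  45  44  45  45  45]
177 [ 41  41  45  46  53  87  40 
[... 905 characters left out ...]

 191 186 162 186 148  67  46  46]
186 [166 170 171 177 174 171 168 167 163 135 124 115 111 106 121 136 137 138
 135 136 147 196 194 190 106  45]
187 [170 170 171 175 174 172 170 165 141 119 119 116 111 101  91 126 127 128
 128 126 137 195 195 196 182 109]
188 [170 168 156 175 174 173 170 167 156 117 117 116 111 102 100 127 126 127
 128 128 131 165 196 196 195 182]
189 [170 168 159 178 174 174 172 169 162 119 122 116 111 107 139 187 181 126
 129 127 122 122 138 137 147 193]
190 [173 171 160 170 173 175 173 171 168 163 163 166 170 188 187 190 193 186
 186 180 108 116 128 128 129 138]
191 [170 169 153 139 172 173 174 173 171 167 170 188 190 194 193 191 192 192
 186 147  95 116 129 129 130 128]
```

The pan was pushed down about 14 mm, so the ring caught the spindle's top edge. I'll lift clear, let the beam return and measure both again.

```bash
python3 -m pendant '[[0,-6,0,0,0.9],[0,-12,0,0,0.9],[0,-20,0,0,0.9],[0,-26,0,0,0.9],[0,-26,0,0,0.9],[0,-26,0,0,0.9],[0,-26,0,0,0.9],[0,-26,0,0,0.9],[0,-26,0,0,0.9],[0,-26,0,0,0.9],[0,-26,0,0,0.9],[0,-26,0,0,0.9]]' | grep -E 'ee|force|clock|gap'
python3 - <<'E'
from h import *
r,i=panrow(); print(r, bot.state()['ee_pos'])
print(np.arange(262,288))
for v in list(range(160,181)): print(v,i[v,262:288].astype(int))
E
```

```text
clock: 22.25
ee_pos: [0.5546, -0.0225, 0.197]
force: [0.3, 0.1, -1.2]
finger_gap: 0.0351
[np.float64(204.18), np.float64(227.36)] [ 0.55464808 -0.02247548  0.19712102]
[262 263 264 265 266 267 268 269 270 271 272 273 274 275 276 277 278 279
 280 281 282 283 284 285 286 287]
160 [13 13 13 13 14 13 12 13 12 13 12 13 11 12 13 13 13 12 13 20 47 50 51 46
 10 48]
161 [13 13 12 14 13 12 14 13 13 15 14 14 12 14 12 14 14 12 13 14 21 42 43 35
 12 48]
162 [13 13 13 13 13 13 14 12 13 13 12 13 11 14 11 13 13 13 13 13 13 32 73 17
 13 48]
163 [12 13 14 13 13 14 13 14 13 12 12 13 14 12 12 14 13 13 15 15 12 27 68 12
 15 68]
164 [161 172 118 118  91  64  13  14  14  13  12  13  14  14  14  12  12  12
  13  13  13  28  65  13  14  71]
165 [232 232 229 227 199 118  12  12  12  11  11  12  11  12  10  12  30  79
  74  79 133 172 166 120 124 144]
166 [203 207 235 233 210 122  13  11  11  11  11  11  10  11  12  11  39 103
  98 108 192 230 230 229 230 230]
167 [ 83  84  99 104 133 121  11  12  12  12  11  12  10  12  11  10  39 104
 101 123 231 234 235 235 234 234]
168 [ 45  45  46  46  69 121  13  11  12 
[... 649 characters left out ...]

  46  45  46  46  45  45  46  45]
175 [ 46  45  45  45  46  45  46  45  48  74 125 110  98  98  96  46  45  46
  45  45  45  45  45  45  45  45]
176 [ 45  46  45  45  45  45  45  46  47  73 124 112 101  97  98  45  46  45
  46  46  45  45  45  45  45  46]
177 [ 45  45  45  46  45  46  45  45  47  74 125 113 112  98  99  69  46  45
  46  45  45  46  45  45  46  45]
178 [ 45  45  45  46  45  45  56 102 109 147 129 122 114 110 118 188 178 103
  44  45  46  45  46  45  46  45]
179 [ 45  45  45  45  57 107 136 162 160 152 129 122 115 110 118 192 192 184
 174  95  45  45  45  45  46  44]
180 [ 45  45  57 114 166 166 167 168 165 150 129 122 115 110 117 192 193 194
 191 185 176 146  68  46  45  46]
```

Ring u≈274.0, spindle 273.7, and the pan is back at its free height. The ring needs about -0.6 mm in y, and 0.7 mm back in x to match where the first ring threaded. Trying again with a pan check.

```bash
python3 -m pendant '[[0.6,4,-0.7,0,0.9],[0.6,8,-0.7,0,0.9],[0.6,11,-0.7,0,0.9],[0.6,11,-0.7,0,0.9]]' | grep -E 'ee|force'; python3 -m pendant '[[0,2,0,0,0.9],[0,4,0,0,0.9],[0,5,0,0,0.9],[0,5,0,0,0.9],[0,5,0,0,0.9]]' | grep -E 'ee|force'; python3 -c "
from h import *
print(panrow()[0],bot.state()['ee_pos'],bot.state()['force'],bot.state()['clock'])"
```

```text
ee_pos: [0.5534, -0.0231, 0.1849]
force: [-0.4, 0.2, -2.5]
ee_pos: [0.5541, -0.0232, 0.1812]
force: [-0.2, -0.0, -1.9]
[np.float64(204.18), np.float64(227.35)] [ 0.55413012 -0.02314162  0.1813439 ] [ 0.27488546  0.77402822 -1.7272951 ] 23.1
```

```bash
python3 -m pendant '[[0,2,0,0,0.9],[0,4,0,0,0.9],[0,6,0,0,0.9],[0,6,0,0,0.9],[0,6,0,0,0.9]]' | grep -E 'ee|force'; python3 -c "
from h import *
print(panrow()[0],bot.state()['ee_pos'],bot.state()['force'],bot.state()['clock'])"
```

```text
ee_pos: [0.5539, -0.0231, 0.1749]
force: [-0.1, -0.4, -1.0]
[np.float64(204.18), np.float64(227.35)] [ 0.55400825 -0.02313979  0.1751465 ] [ 0.12506275 -0.00877867 -1.26996634] 23.5667
```

The ring is threaded: it's 10 mm below the spindle's top edge and the pan hasn't moved. Lowering onto the first ring, expected at reported z≈0.147.

```bash
python3 -m pendant '[[0,4,0,0,0.9],[0,8,0,0,0.9],[0,13,0,0,0.9],[0,18,0,0,0.9],[0,22,0,0,0.9],[0,22,0,0,0.9],[0,22,0,0,0.9]]' | grep -E 'ee|force'; python3 -c "
from h import *
print(panrow()[0],bot.state()['ee_pos'],bot.state()['force'],bot.state()['clock'])"; python3 -m pendant '[[0,2,0,0,0.9],[0,4,0,0,0.9],[0,6,0,0,0.9],[0,8,0,0,0.9],[0,8,0,0,0.9],[0,8,0,0,0.9]]' | grep -E 'ee|force'; python3 -c "
from h import *
print(panrow()[0],bot.state()['ee_pos'],bot.state()['force'],bot.state()['clock'])"
```

```text
ee_pos: [0.5538, -0.0231, 0.1527]
force: [0.4, -0.4, -0.9]
[np.float64(204.18), np.float64(227.36)] [ 0.55402547 -0.02317001  0.1531078 ] [ 0.9667051  -0.54648303 -1.49446416] 24.2
ee_pos: [0.5539, -0.0231, 0.145]
force: [-0.8, -0.8, -0.6]
[np.float64(204.94), np.float64(226.63)] [ 0.55401624 -0.02315697  0.14518711] [-0.4429757   0.0897045  -1.22490802] 24.75
```

Contact came at 0.1477, as predicted, and the pan has started to sink with the ring. I'll follow it down near level, shifting with the linkage, then release.

```bash
python3 -m pendant '[[0.3,2,0,0,0.9],[0.5,4,0,0,0.9],[0.7,6,0,0,0.9],[0.9,8,0,0,0.9],[1.1,10,0,0,0.9],[1.2,12,0,0,0.9],[1.3,14,0,0,0.9],[1.4,16,0,0,0.9],[1.4,16,0,0,0.9],[1.4,16,0,0,0.9]]' | grep -E 'ee|force'; python3 -m pendant '[[0,0,0,0,0.6],[0,0,0,0,0.55],[0,0,0,0,0.5],[0,0,0,0,0.45],[0,0,0,0,0.4],[0,0,0,0,0.4],[0,0,0,0,0.4],[0,0,0,0,0.4],[0,0,0,0,0.4],[0,0,0,0,0.4]]' | grep -E 'ee|force|gap'; python3 -c "
from h import *
print(panrow()[0],bot.state()['clock'])"
```

```text
ee_pos: [0.554, -0.0245, 0.129]
force: [-0.8, -0.5, -0.0]
ee_pos: [0.5542, -0.0245, 0.1292]
force: [-0.4, 0.1, -1.1]
finger_gap: 0.0574
[np.float64(211.28), np.float64(220.13)] 26.4667
```

Both pan edges put the beam within about 0.016 rad of level. Rising clear and taking a final look.

```bash
python3 -m pendant '[[0,-15,0,0,0.4],[0,-45,0,0,0.4],[0,-80,0,0,0.4],[0,-115,0,0,0.4],[30,-125,0,0,0.4],[70,-125,0,0,0.4],[110,-125,0,0,0.4],[150,-125,-10,0,0.4],[190,-125,-20,0,0.4],[230,-125,-20,0,0.4],[260,-125,-20,0,0.4],[260,-125,-20,0,0.4],[260,-125,-20,0,0.4],[260,-125,-20,0,0.4],[260,-125,-20,0,0.4],[260,-125,-20,0,0.4]]' | grep -E 'clock|ee|force'
python3 - <<'E'
from h import *
print(panrow()[0]); a=snap('top','t10'); b=snap('scene','s10'); print(panrow()[0],bot.state()['clock'])
b=cv2.resize(b[140:250,150:430],(800,314),interpolation=2); a=cv2.resize(a[100:320,110:430],(400,275),interpolation=2)
c=np.zeros((275,800,3),np.uint8); c[:,:400]=a; c[:,400:]=cv2.resize(bot.camera('scene')[160:215,255:335],(400,275),interpolation=2)
cv2.imwrite('pics/g10.png',np.vstack([b,c])[:,:,::-1])
E
```

```text
clock: 27.8
ee_pos: [0.5618, -0.2839, 0.2545]
force: [0.7, -0.5, -0.0]
[np.float64(211.02), np.float64(220.13)]
[np.float64(211.0), np.float64(220.14)] 28.0
```

View pics/g10.png

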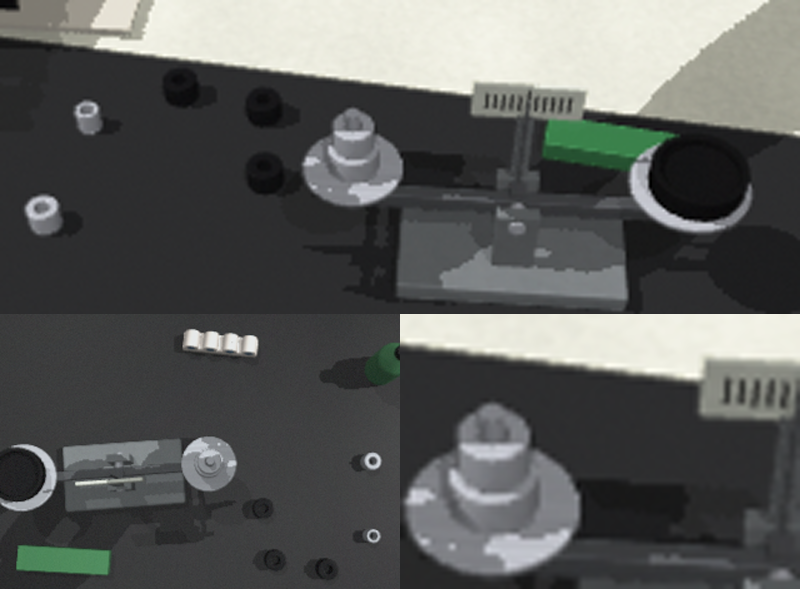

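Both rings are stacked squarely on the spindle (crop (352,140)). The needle stands at the middle of its plate (528,100), and the stone lies on its pan. The 100 and 50 g rings stand untouched at (42,213) and (88,117). The beam is steady between frames, so I'm handing in.

```bash
python3 -c "
from workcell import bot
print(bot.state()['clock'],bot.sign_off())"
```

```text
the job is handed in; nothing more can be done
28.05 None
```

The balance is level with the 250 g and 150 g rings on the spindle, so the inkstone weighs about 400 g. I let go, moved the arm clear and handed the job in at 28 s; no verdict was reported.

**Final checks:**
- **Beam:** the needle stands at the middle of its plate. The pan edges put the beam within about 0.016 rad of level, and it was not moving between frames.
- **Rings:** both sit upright on the spindle, the 150 on top of the 250. The 100 g and 50 g rings were never touched and stand on the table well clear.
- **Everything else:** the inkstone is still on its pan. The bottle, brush rest, paperweight and black look-alikes were not touched.

**What went wrong or disagreed:**
- **Missed first grasp:** the jaws closed above the 250 ring, because the reported tool height reads about 40–50 mm lower than the fingers really are (38 mm by contact, about 50 mm by camera). I felt for contact with the fingers open around the ring (about 19 N), then gripped it.
- **150 ring caught the spindle:** on its first try it sat on the spindle's top edge and pushed the pan down about 14 mm, a force of only about 1 N. I lifted it, realigned and threaded it cleanly.

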